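Match the bisque lids to their jars

ROBOT

A 6-joint arm with a two-finger parallel gripper is mounted at the origin on the work surface. World frame = base frame: x ahead of the robot, y to its left, z up, the work surface at z = 0. Lengths are in m, angles in rad, forces in N, time in s.
With the tool pointing down it reaches from about 0.325 to 0.9 m from the base axis. Payload 6.1 kg.
Tool frame: the origin (TCP) lies midway between the tips of the shut fingers; the grasp point (between the pads) lies 19 mm behind it; y points along the fingers, z is the direction in which the jaws open and shut, and the axes are right-handed (so a half turn about y gives the same grasp; the last joint's range is limited). The gripper opens to 87 mm and grips with 3 to 60 N. Pads are 19 mm wide; open, the fingers measure 117 mm over their backs; the gripper's body (75 mm by 190 mm) begins 51 mm behind the grasp point.
Start: joints at [-1.291, 0.22, 1.526, -0, 1.395, -0.126], TCP at [0.247, -0.574, 0.223] pointing down, gripper open.
Joint ranges: [-2.98, 2.98], [-0.91, 2.08], [0.09, 2.57], [-1.24, 4.39], [0.2, 2.65], [-2.68, 2.68]. Speed limits (rad/s): [2.57, 2.57, 3.01, 3.14, 3.14, 3.14].

INTERFACE

Orientations are given as a unit quaternion [w, x, y, z].
In Python, from station import bot, imaging, ticket, look_for, spot_point gives the robot as it stands.
- The arm moves only by the shell command python3 -m jog 'ROWS' [OPENING]. ROWS is JSON, a list of rows, each a list of 6 numbers: the shift along the tool's x, y, z in m, then the turn, a rotation vector about the tool's x, y, z in degrees. In form: [[tx, ty, tz, rx, ry, rz], ...]. A call has 1 to 20 rows; each row shifts and turns the commanded pose from where the row before left it, along the tool's axes as they then stand; what a row does not reach is not made up. A row lasts 1/8 s, in which the tool goes at most 62.5 mm and 10.7 degrees, less where a joint would pass 70% of its speed; a pose out of reach is approached as far as the arm can. A call with a gripper value outside its range is refused whole. OPENING is the finger opening in m, from 0 to 0.087, set as the call begins (- or left out, the last holds). The fingers move at their own pace and stop on an object; the grip force is fixed at half the most. Time passes only in rows, so rows that do not move let the fingers close. It gives the time, the measured TCP pose, the force and the opening at its end, in the units of the state.
- bot.state(): the state, without advancing time (a new reading comes with each control period).
- imaging.get_image(name): name is "side" or "top"; returns a dict with "frame" (400x640x3 uint8, red, green, blue), "range_z" (400x640 float32, m along the optical axis (not along the pixel's ray), 0 where there is no reading), "fx", "fy", "cx", "cy" (pixels), "extrinsics" (4x4, takes a point from world to camera coordinates). Camera axes: x right, y down, z forward; pixel columns grow to the right and rows downward; lengths in m; the calibration is good to about 2 mm. A picture is of the moment at which its call begins.
- ticket.job_done(): hands the job in, once; it reports no verdict.
Trained networks look in the newest picture that a camera, given by its name, has taken for a name from the list of things; names that differ only in an ending like _2 or _b are one class to them, and where a whole thing is asked for, a point or a joint stands for the part that bears it (a point fixed in the world has none). Each returns a list of dicts, best first, with "p" (0 to 1); they miss things now and then, are a little off and sometimes report something else, mostly with a low value. They report only what shows in the picture. A call takes as long as a camera call. They do not tell look-alikes from the thing itself.
- look_for(query, camera): "bbox" ([centre column, centre row, width, height] in pixels, round what is visible of it).
- spot_point(query, camera): "location" ([column, row] in pixels: a listed point, or the origin of a listed thing).
The state is a dict: "time_s": time; "joints": joint angles; "joint_vel": joint speeds; "joint_efforts": joint torques, N m; "position": TCP position; "tcp_rot": TCP orientation; "force": force on the tool from outside, world axes, zero at the start; "moment": the same for the moment, N m; "width": opening from 0.0 (shut) to 1.0 (fully open).
Only numpy, scipy, OpenCV 4.12 (cv2) and the standard library are available. Lean on these libraries where they do the work, as an engineer would, in place of code of your own. Each camera call takes 0.05 s, during which the arm holds its last target.

TASK

Four jars and their four knobbed lids have come out of the kiln all mixed up on the bench: put each lid on the jar of its own shape and size, so that it sits flat on the rim, with the square and oblong lids in line with their jars' sides. Set the lids down gently rather than dropping them, keep the jars standing upright on the bench, and leave the nested bowls and the loop tool where they are.

Things in the scene. Friction and masses are not known exactly. Their poses are not given: they have to be found in the camera images.
- lid_small_center (a point): Small round lid: plate 66 mm across, boss 38 mm across, round knob 26 mm across, 110 g. Tan stoneware, 45 mm high: 7 mm boss below (8 mm play in the jar's mouth), 8 mm plate, 30 mm straight knob to grip, fingertips just above the plate. Point: on the axis half-way up, 22.5 mm above the underside, 7.5 mm above the plate's top; seated, 15.5 mm above its jar's mouth point. z up. 
- lid_large_center (a point): Large round lid: plate 104 mm across, boss 76 mm across, round knob 26 mm across, 260 g. Tan stoneware, 45 mm high: 7 mm boss below (8 mm play in the jar's mouth), 8 mm plate, 30 mm straight knob to grip, fingertips just above the plate. Point: on the axis half-way up, 22.5 mm above the underside, 7.5 mm above the plate's top; seated, 15.5 mm above its jar's mouth point. z up. 
- lid_square_center (a point): Square lid: plate 80 x 80 mm, boss 52 x 52 mm, square knob 24 x 24 mm, 200 g. Tan stoneware, 45 mm high: 7 mm boss below (8 mm play in the jar's mouth), 8 mm plate, 30 mm straight knob to grip, fingertips just above the plate. Point: on the axis half-way up, 22.5 mm above the underside, 7.5 mm above the plate's top; seated, 15.5 mm above its jar's mouth point. z up. x, y: along the sides of plate and knob.
- lid_oblong_center (a point): Oblong lid: plate 106 mm (x) by 68 mm (y), boss 78 x 40 mm, bar knob 50 mm (x) by 20 mm (y), 220 g. Tan stoneware, 45 mm high: 7 mm boss below (8 mm play in the jar's mouth), 8 mm plate, 30 mm straight knob to grip, fingertips just above the plate. Point: on the axis half-way up, 22.5 mm above the underside, 7.5 mm above the plate's top; seated, 15.5 mm above its jar's mouth point. z up. x: long side.
- jar_small_mouth (a point): Small round jar, 66 mm across, 62 mm high, 300 g. Pale tan unglazed stoneware, open at the top, straight sides, wall 6 mm, loose on the bench. Point: centre of the mouth at rim height; z is up. 
- jar_large_mouth (a point): Large round jar, 104 mm across, 70 mm high, 600 g. Pale tan unglazed stoneware, open at the top, straight sides, wall 6 mm, loose on the bench. Point: centre of the mouth at rim height; z is up. 
- jar_square_mouth (a point): Square jar, 80 x 80 mm, 66 mm high, 500 g. Pale tan unglazed stoneware, open at the top, straight sides, wall 6 mm, loose on the bench. Point: centre of the mouth at rim height; z is up. x and y lie along the sides.
- jar_oblong_mouth (a point): Oblong (rectangular) jar, 106 mm (x) by 68 mm (y), 54 mm high, 480 g. Pale tan unglazed stoneware, open at the top, straight sides, wall 6 mm, loose on the bench. Point: centre of the mouth at rim height; z is up. x: long side.
- bowls_center (a point): Bystander: two nested bowls (dark glazed outside, bare one within), 110 mm across, 56 mm high. Point: on the axis, 28 mm above the bench.
- loop_tool_center (a point): Bystander: trimming tool lying on the bench, boxwood handle 16 mm thick with a steel loop, about 210 mm long in all. Point: on the handle's axis, 8 mm above the bench; x points along the tool towards the loop, which ends 131 mm from the point; the handle's butt is 78 mm the other way.
Things that resemble listed ones, but are neither listed nor needed, are in the scene too. Leave any blue or turquoise look-alike of the part that bears lid_large_center alone.

How it is judged:
At the end, for the whole second after the job is handed in: Each lid rests, released and still, on the upright jar of its own shape and size: within 12 mm of the mouth's centre, its point 11.5 to 19.5 mm above the rim, level within 0.07 rad; square and oblong lids in line with their jars' sides within 0.2 rad; jars stand on the bench (horizontal distance between lid_small_center and jar_small_mouth below 0.012 m and z of lid_small_center in the frame of jar_small_mouth between 0.0115 and 0.0195 m and angle between each of lid_small_center, jar_small_mouth, lid_large_center, jar_large_mouth, lid_square_center, jar_square_mouth, lid_oblong_center, jar_oblong_mouth's own z axis and vertical below 0.07 rad and height (world z) of jar_small_mouth below 0.068 m and linear speed of each of lid_small, lid_large, lid_square, lid_oblong below 0.02 m/s and contact force between each of lid_small, lid_large, lid_square, lid_oblong and the fingers below 0.1 N and horizontal distance between lid_large_center and jar_large_mouth below 0.012 m and z of lid_large_center in the frame of jar_large_mouth between 0.0115 and 0.0195 m and height (world z) of jar_large_mouth below 0.076 m and horizontal distance between lid_square_center and jar_square_mouth below 0.012 m and z of lid_square_center in the frame of jar_square_mouth between 0.0115 and 0.0195 m and height (world z) of jar_square_mouth below 0.072 m and horizontal distance between lid_oblong_center and jar_oblong_mouth below 0.012 m and z of lid_oblong_center in the frame of jar_oblong_mouth between 0.0115 and 0.0195 m and height (world z) of jar_oblong_mouth below 0.06 m and (angle between the x axis of lid_square_center and the x axis of jar_square_mouth, either way round below 0.2 rad or angle between the x axis of lid_square_center and the y axis of jar_square_mouth, either way round below 0.2 rad) and angle between the x axis of lid_oblong_center and the x axis of jar_oblong_mouth, either way round below 0.2 rad); the robot touches nothing.
It fails at once if the nested bowls or the loop tool are pushed about (more than 30 mm) (distance of any of bowls_center, loop_tool_center from where it was at the start of the episode above 0.03 m).
It fails at once if a jar is knocked over (tilted more than 0.5 rad) (angle between any of jar_small_mouth, jar_large_mouth, jar_square_mouth, jar_oblong_mouth's own z axis and vertical above 0.5 rad).
It fails at once if a lid is dropped (falls free faster than 0.6 m/s, about 18 mm of fall) ((linear speed of lid_small above 0.6 m/s and not (contact force between lid_small and the fingers above 0.2 N)) or (linear speed of lid_large above 0.6 m/s and not (contact force between lid_large and the fingers above 0.2 N)) or (linear speed of lid_square above 0.6 m/s and not (contact force between lid_square and the fingers above 0.2 N)) or (linear speed of lid_oblong above 0.6 m/s and not (contact force between lid_oblong and the fingers above 0.2 N))).
It also fails if it takes over 109 s, if anything falls off the work surface, if the arm or the gripper's body presses on something with over 40 N, if the wrist force passes 120 N, or if a joint passes its speed limit or range.

## Working session

There is one attempt and no reset: what is moved stays moved. The work goes in short steps, Python scripts to look and compute and a shell command to move; the robot and the scene stay as the last step left them, time stands still between calls to the robot, and variables do not carry over. Pictures are saved under pics/ and viewed, and the job is handed in when it is done.

```bash
ls; mkdir -p pics
python3 - <<'E'
from station import bot, imaging, ticket, look_for, spot_point
import cv2,numpy as np
s=bot.state(); print(s)
for c in ("top","side"):
    d=imaging.get_image(c); cv2.imwrite(f"pics/{c}0.png",d["frame"][:,:,::-1]); np.savez(f"{c}0.npz",**d)
    print(c,d["fx"],d["fy"],d["cx"],d["cy"],np.round(d["extrinsics"],4).tolist())
    for q in ["lid_small_center","lid_large_center","lid_square_center","lid_oblong_center","jar_small_mouth","jar_large_mouth","jar_square_mouth","jar_oblong_mouth","bowls_center","loop_tool_center"]:
        print(q,[(np.round(r["location"]).tolist(),round(r["p"],2)) for r in spot_point(q,c)][:4])
E
```

```text
pics
{'time_s': 0.0, 'joints': array([-1.29106328e+00,  2.21237326e-01,  1.52761120e+00, -3.11516559e-05,
        1.39468084e+00, -1.26084187e-01]), 'joint_vel': array([ 0.00094972, -0.00073515,  0.00071476,  0.00227201,  0.00027634,
        0.00039103]), 'joint_efforts': array([-3.35429440e-04, -4.94616258e+01, -3.87372959e+01,  6.99366094e-02,
        5.71814727e-02, -1.49390671e-04]), 'position': array([ 0.24655513, -0.57364132,  0.22143026]), 'tcp_rot': array([ 0.14243401, -0.14256073,  0.69328135, -0.69191759]), 'force': array([ 0.00750399,  0.30198585, -0.83256695]), 'moment': array([ 0.02185818,  0.01186648, -0.05124707]), 'width': 0.9992337264023389}
top 435.4634461018505 435.4634461018505 322.509508799651 196.76550764833593 [[-0.012, -0.9997, -0.0189, 0.0295], [-0.9981, 0.0131, -0.0594, 0.5325], [0.0596, 0.0181, -0.9981, 1.3066], [0.0, 0.0, 0.0, 1.0]]
lid_small_center [([328.0, 155.0], 0.63)]
lid_large_center [([330.0, 214.0], 0.88), ([271.0, 281.0], 0.86), ([248.0, 132.0], 0.71), ([329.0, 111.0], 0.57)]
lid_square_center [([274.0, 231.0], 0.66)]
lid_oblong_center [([467.0, 
[... 348 characters left out ...]
153466 461.4222993153466 309.0450262372571 199.56337426642028 [[-0.9835, -0.1802, -0.017, 0.5175], [-0.1292, 0.7646, -0.6314, 0.1157], [0.1267, -0.6188, -0.7753, 1.319], [0.0, 0.0, 0.0, 1.0]]
lid_small_center [([267.0, 207.0], 0.58)]
lid_large_center [([211.0, 273.0], 0.92), ([383.0, 276.0], 0.67), ([224.0, 203.0], 0.65), ([324.0, 210.0], 0.55)]
lid_square_center [([332.0, 262.0], 0.69), ([363.0, 318.0], 0.2)]
lid_oblong_center [([335.0, 120.0], 0.74)]
jar_small_mouth [([286.0, 340.0], 0.56)]
jar_large_mouth [([353.0, 161.0], 0.8)]
jar_square_mouth [([295.0, 150.0], 0.9)]
jar_oblong_mouth [([265.0, 261.0], 0.96)]
bowls_center [([384.0, 146.0], 0.74)]
loop_tool_center [([363.0, 318.0], 0.81)]
```

View pics/top0.png

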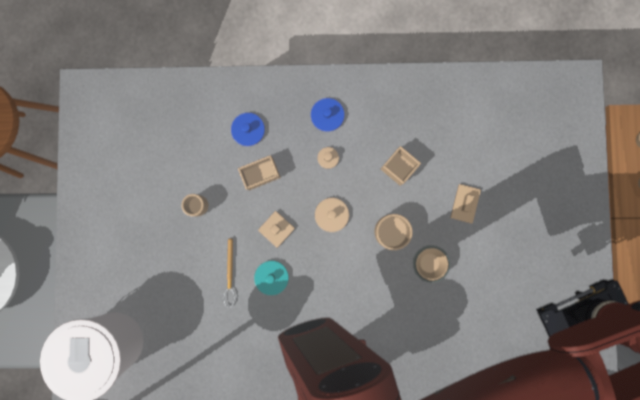

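View pics/side0.png

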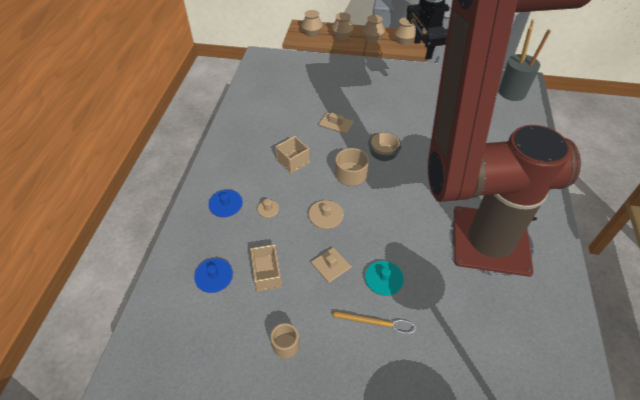

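Run:
```python
import cv2
a=cv2.imread("pics/top0.png")[80:310,150:520]; cv2.imwrite("pics/top0z.png",cv2.resize(a,(800,497),interpolation=cv2.INTER_CUBIC))
```

```text
(no output)
```

View pics/top0z.png

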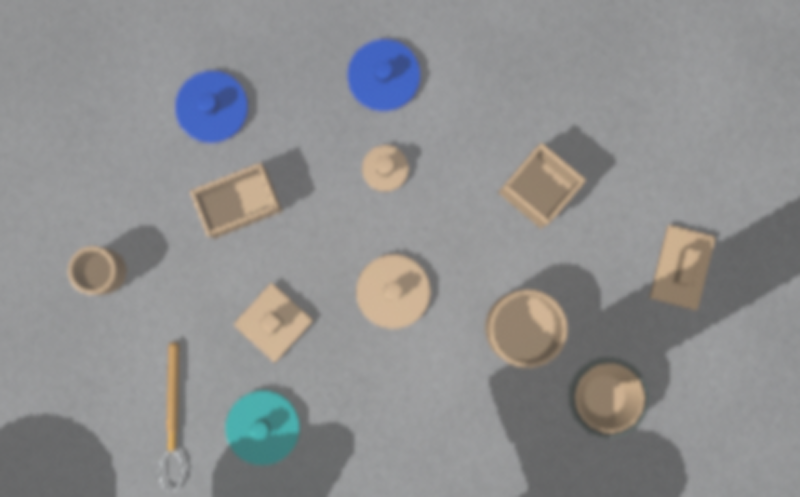

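The top view shows these candidates for the lid_large class:
- tan (332,214)
- blue (248,129)
- blue (328,114)
- teal (272,278)

By description I choose the tan one. The other things wanted are:
- **Lids:** small (329,157), square (276,228), oblong (467,202).
- **Jars:** small (193,205), large (394,232), square (402,165), oblong (259,173). The bowls at (432,264) could pass for a jar.

The zoomed crop confirms these choices. Next I measure them.

```bash
cat > h.py <<'E'
import numpy as np,cv2
from scipy.spatial.transform import Rotation as R
def cloud(d):
    z=np.asarray(d["range_z"],float); v,u=np.mgrid[:400,:640]
    P=np.stack([(u-d["cx"])/d["fx"]*z,(v-d["cy"])/d["fy"]*z,z],-1)
    E=np.asarray(d["extrinsics"]); W=(P-E[:3,3])@E[:3,:3]
    W[z<=0]=np.nan
    return W
def ray(d,px,h):
    E=np.asarray(d["extrinsics"]); r=E[:3,:3].T@np.array([(px[0]-d["cx"])/d["fx"],(px[1]-d["cy"])/d["fy"],1]); o=-E[:3,:3].T@E[:3,3]
    return o+r*(h-o[2])/r[2]
def project(d,p):
    E=np.asarray(d["extrinsics"]); c=E[:3,:3]@p+E[:3,3]; return np.array([d["fx"]*c[0]/c[2]+d["cx"],d["fy"]*c[1]/c[2]+d["cy"]])
def objs(d,zt,lo,hi,minpx=25):
    """connected components of pixels in height band"""
    W=cloud(d); m=((W[...,2]>lo)&(W[...,2]<hi)).astype(np.uint8)
    n,l,st,ce=cv2.connectedComponentsWithStats(m)
    return W,l,[i for i in range(1,n) if st[i,4]>=minpx],ce
E
python3 - <<'E'
from h import *
seeds={"top":dict(lid_small=(329,157,.0225),lid_large=(331,214,.0225),lid_square=(276,228,.0225),lid_oblong=(467,201,.0225),jar_small=(193,205,.062),jar_large=(394,231,.07),jar_square=(402,164,.066),jar_oblong=(259,173,.054),bowls=(432,263,.056)),
"side":dict(lid_small=(267,208,.0225),lid_large=(325,212,.0225),lid_square=(331,263,.0225),lid_oblong=(335,121,.0225),jar_small=(286,335,.062),jar_large=(352,158,.07),jar_square=(293,148,.066),jar_oblong=(265,260,.054),bowls=(384,140,.056))}
for c in ("top","side"):
    d=dict(np.load(c+"0.npz")); W=cloud(d)
    tab=W[...,2]; print(c,"table z",np.nanmedian(tab[np.abs(tab)<.02]))
    for k,(u,v,h) in seeds[c].items():
        p=ray(d,(u,v),h)
        near=np.hypot(W[...,0]-p[0],W[...,1]-p[1])<.085
        if k[:3]=="lid": m=near&(tab>.009)&(tab<.022)
        else: m=near&(tab>h-.006)&(tab<h+.006)
        n,l,st,ce=cv2.connectedComponentsWithStats(m.astype(np.uint8)); 
        i=1+np.argmax(st[1:,4]); q=W[l==i]
        xy=q[:,:2].astype(np.float32)*1000
        r=cv2.minAreaRect(xy); cc=cv2.minEnclosingCircle(xy)
        kn=W[near&(tab>.03)&(tab<.06)] if k[:3]=="lid" else np.zeros((0,3))
        print(k,len(q),"seed",np.round(p[:2],3),"z",np.round(np.median(q[:,2]),4),"rect",np.round(r[0],1),np.round(r[1],1),round(r[2],1),"circ",np.round(cc[0],1),round(cc[1],1),"knob",np.round(np.median(kn,0),4) if len(kn) else "",len(kn), (np.round(cv2.minAreaRect(kn[:,:2].astype(np.float32)*1000)[2],1) if len(kn)>3 else ""))
E
```

```text
top table z 0.00042430904770262917
lid_small 287 seed [0.653 0.002] z 0.0154 rect [654.5   4.7] [61.2 62.5] 89.1 circ [654.3   5.4] 32.7 knob [0.6528 0.0059 0.045 ] 60 89.3
lid_large 840 seed [ 0.48  -0.002] z 0.0153 rect [479.   -3.7] [100.4 100.3] 89.1 circ [479.6  -3.4] 51.9 knob [ 0.4796 -0.0037  0.0442] 60 89.2
lid_square 614 seed [0.44  0.164] z 0.0157 rect [438.2 165.8] [79.9 80.4] 47.4 circ [436.9 165.5] 54.9 knob [0.4387 0.1644 0.0441] 70 45.7
lid_oblong 638 seed [ 0.514 -0.411] z 0.0148 rect [ 508.3 -408.6] [ 70.2 105.9] 73.9 circ [ 508.4 -408. ] 61.4 knob [ 0.5072 -0.4067  0.0436] 138 73.7
jar_small 140 seed [0.511 0.404] z 0.062 rect [513.2 406.5] [63.9 64.3] 27.8 circ [513.5 406.9] 34.1 knob  0 
jar_large 227 seed [ 0.428 -0.184] z 0.069 rect [ 426.4 -182.4] [101.6 101.1] 89.7 circ [ 426.7 -183.3] 52.0 knob  0 
jar_square 214 seed [ 0.623 -0.212] z 0.0654 rect [ 622.2 -210. ] [79.9 80.7] 48.7 circ [ 622.  -210.7] 55.0 knob  0 
jar_oblong 233 seed [0.604 0.21 ] z 0.0539 rect [608.5 213.4] [ 69.4 106.1] 21.3 circ [608.2 212.5] 60.6 knob  0 
bowls 258 seed [ 0.334 -0.294] z
[... 568 characters left out ...]
.508 -0.407] z 0.0157 rect [ 503.  -410.9] [ 79.5 106.7] 73.5 circ [ 502.6 -408.3] 61.6 knob [ 0.5025 -0.4062  0.0429] 95 70.3
jar_small 242 seed [0.507 0.402] z 0.0621 rect [509.2 405.9] [65.  64.7] 45.8 circ [509.4 405.7] 33.5 knob  0 
jar_large 219 seed [ 0.424 -0.191] z 0.0695 rect [ 422.9 -182.9] [105.  101.8] 66.5 circ [ 424.5 -185. ] 55.2 knob  0 
jar_square 195 seed [ 0.615 -0.208] z 0.0654 rect [ 617.8 -210.8] [82.6 83.1] 48.3 circ [ 618.5 -211.1] 54.2 knob  0 
jar_oblong 288 seed [0.607 0.206] z 0.0538 rect [604.7 211.6] [ 68. 109.] 21.2 circ [604.5 211.1] 62.4 knob  0 
bowls 188 seed [ 0.332 -0.303] z 0.0543 rect [ 325.3 -297.2] [100.3 102.7] 30.6 circ [ 326.4 -295. ] 53.8 knob  0
```

Averaging the two cameras, the lids and jars are found consistently, with sizes matching the description. Next I plan the oblong lid.

```bash
cat > plan.py <<'E'
import sys
from h import *
from station import bot
T=dict(lid_small=(.6515,.0055),lid_large=(.4768,-.0036),lid_square=(.4365,.1654),lid_oblong=(.5055,-.409),jar_small=(.5113,.4062),jar_large=(.4247,-.183),jar_square=(.620,-.2104),jar_oblong=(.6065,.2125))
def mat(s):
    q=s["tcp_rot"]; return R.from_quat([q[1],q[2],q[3],q[0]]).as_matrix()
s=bot.state(); M=mat(s)
yaw=np.degrees(np.arctan2(M[1,2],M[0,2]))
print("t",round(s["time_s"],2),"pos",np.round(s["position"],4),"jaw yaw",round(yaw,2),"tool y",np.round(M[:,1],4),"w",round(s["width"]*.087,4),"F",np.round(s["force"],2),"j",np.round(s["joints"],2))
if len(sys.argv)>1:
    name=sys.argv[1]; xy=np.array(T[name]); 
    a=float(sys.argv[2]) if len(sys.argv)>2 else None   # wanted jaw yaw, mod 180
    if a is not None:
        dy=(a-yaw+90)%180-90; print("world turn",round(dy,2),"(tool ry = ",round(-dy,2),") other way",round(-dy+180*np.sign(dy),2))
        for t in (dy,dy-180*np.sign(dy)):
            Mr=R.from_euler('z',t,degrees=True).as_matrix()@M
            print(" after turn",round(t,1),"shift tool:",np.round(Mr.T@np.r_[xy-s["position"][:2],0],4))
    print(" shift now:",np.round(M.T@np.r_[xy-s["position"][:2],0],4))
E
python3 plan.py lid_oblong 73.8
```

```text
t 1.1 pos [ 0.2467 -0.5743  0.2226] jaw yaw -66.75 tool y [-0. -0. -1.] w 0.0871 F [-0.91  0.73  0.12] j [-1.29  0.22  1.53 -0.    1.39 -0.13]
world turn -39.45 (tool ry =  39.45 ) other way -140.55
 after turn -39.4 shift tool: [-0.2024 -0.     -0.2309]
 after turn 140.6 shift tool: [0.2024 0.     0.2309]
 shift now: [-0.303  -0.     -0.0497]
```

```bash
python3 -m jog '[[0,0.01,0,0,8,0],[0,0.015,0,0,8,0],[0,0.015,0,0,8,0],[0,0.015,0,0,8,0],[0,0.015,0,0,7.5,0],[-0.02,0,-0.023,0,0,0],[-0.02,0,-0.023,0,0,0],[-0.02,0,-0.023,0,0,0],[-0.02,0,-0.023,0,0,0],[-0.02,0,-0.023,0,0,0],[-0.02,0,-0.023,0,0,0],[-0.02,0,-0.023,0,0,0],[-0.02,0,-0.023,0,0,0],[-0.02,0,-0.023,0,0,0],[-0.02,0,-0.023,0,0,0],[0,0,0,0,0,0],[0,0,0,0,0,0]]' 0.06; python3 plan.py lid_oblong 73.8
```

```text
time_s: 3.22
position: [0.5027, -0.4096, 0.1524]
tcp_rot: [0.1, -0.1, -0.7, 0.7]
force: [0.6, -0.5, -0.0]
width: 0.688
t 3.23 pos [ 0.5027 -0.4096  0.1524] jaw yaw -106.23 tool y [-6.e-04 -1.e-04 -1.e+00] w 0.0598 F [ 0.65 -0.5  -0.02] j [-0.8   0.33  1.53 -0.    1.28  1.05]
world turn 0.03 (tool ry =  -0.03 ) other way 179.97
 after turn 0.0 shift tool: [-0.0025 -0.     -0.0013]
 after turn -180.0 shift tool: [0.0025 0.     0.0013]
 shift now: [-0.0025 -0.     -0.0013]
```

```bash
python3 -m jog '[[-0.0025,0.02,-0.0013,0,0,0],[0,0.025,0,0,0,0],[0,0.025,0,0,0,0],[0,0.025,0,0,0,0],[0,0.02,0,0,0,0],[0,0.01,0,0,0,0],[0,0.006,0,0,0,0],[0,0,0,0,0,0],[0,0,0,0,0,0]]'; python3 plan.py lid_oblong 73.8
python3 - <<'E'
from station import imaging
import cv2
for c in ("top","side"):
    a=imaging.get_image(c)["frame"][:,:,::-1]
    a=a[120:280,390:550] if c=="top" else a[60:200,250:430]
    cv2.imwrite(f"pics/g1{c}.png",cv2.resize(a,None,fx=3,fy=3,interpolation=cv2.INTER_CUBIC))
E
```

```text
time_s: 4.35
position: [0.5064, -0.4094, 0.0226]
tcp_rot: [0.099, -0.1, -0.7, 0.7]
force: [0.1, -1.4, 0.9]
width: 0.688
t 4.35 pos [ 0.5064 -0.4094  0.0226] jaw yaw -106.24 tool y [ 0.0012 -0.0012 -1.    ] w 0.0598 F [ 0.1  -1.39  0.9 ] j [-0.8   0.48  1.59  0.    1.07  1.05]
world turn 0.04 (tool ry =  -0.04 ) other way 179.96
 after turn 0.0 shift tool: [ 0.001  -0.     -0.0001]
 after turn -180.0 shift tool: [-0.001   0.      0.0001]
 shift now: [ 0.001  -0.     -0.0001]
```

View pics/g1side.png

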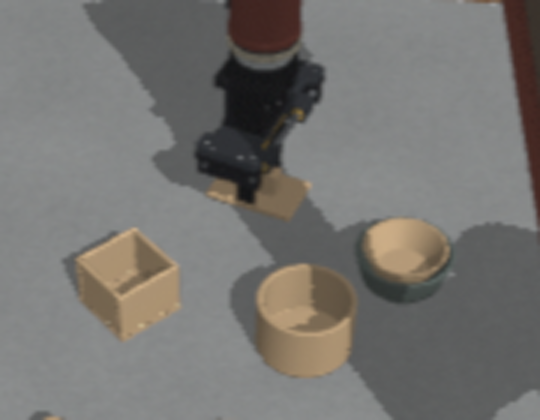

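The gripper sits over the oblong lid at crop (260,190), with a finger on either side of the bar. I lower 3 mm, close and lift.

```bash
python3 -m jog '[[0,0.003,0,0,0,0],[0,0,0,0,0,0]]' && python3 -m jog '[[0,0,0,0,0,0],[0,0,0,0,0,0],[0,0,0,0,0,0],[0,0,0,0,0,0],[0,0,0,0,0,0],[0,0,0,0,0,0]]' 0 && python3 plan.py && python3 -m jog '[[0,-0.01,0,0,0,0],[0,-0.02,0,0,0,0],[0,-0.025,0,0,0,0],[0,-0.025,0,0,0,0],[0,-0.025,0,0,0,0],[0,-0.025,0,0,0,0],[0,-0.02,0,0,0,0],[0,0,0,0,0,0],[0,0,0,0,0,0]]'; python3 plan.py jar_oblong 21.3
```

```text
time_s: 4.7
position: [0.5057, -0.4087, 0.0184]
tcp_rot: [-0.1, 0.1, 0.7, -0.7]
force: [-0.3, 0.0, 0.4]
width: 0.692
time_s: 5.45
position: [0.5058, -0.4091, 0.0186]
tcp_rot: [0.1, -0.1, -0.7, 0.7]
force: [-0.1, -0.6, 0.1]
width: 0.224
t 5.45 pos [ 0.5058 -0.4091  0.0186] jaw yaw -106.25 tool y [-0.e+00 -3.e-04 -1.e+00] w 0.0195 F [-0.15 -0.57  0.09] j [-0.8   0.49  1.59 -0.    1.06  1.05]
time_s: 6.58
position: [0.5055, -0.4084, 0.1677]
tcp_rot: [-0.1, 0.1, 0.7, -0.7]
force: [-0.5, -0.0, -1.9]
width: 0.229
t 6.58 pos [ 0.5055 -0.4084  0.1677] jaw yaw -106.25 tool y [-9.e-04  9.e-04 -1.e+00] w 0.0199 F [-0.51 -0.03 -1.87] j [-0.8   0.32  1.51  0.    1.31  1.05]
world turn -52.45 (tool ry =  52.45 ) other way -127.55
 after turn -52.5 shift tool: [ 0.5418  0.0008 -0.3197]
 after turn 127.5 shift tool: [-0.5418 -0.0008  0.3197]
 shift now: [ 7.670e-02  5.000e-04 -6.244e-01]
```

```bash
python3 -m jog '[[0,0,0,0,-4,0],[0,0,0,0,-8,0],[0,0,0,0,-8,0],[0,0,0,0,-8,0],[0,0,0,0,-8,0],[0,0,0,0,-8,0],[0,0,0,0,-8,0],[0,0,0,0,-8,0],[0,0,0,0,-8,0],[0,0,0,0,-8,0],[0,0,0,0,-8,0],[0,0,0,0,-8,0],[0,0,0,0,-8,0],[0,0,0,0,-8,0],[0,0,0,0,-8,0],[0,0,0,0,-8,0],[0,0,0,0,-3.5,0],[0,0,0,0,0,0]]' && python3 plan.py jar_oblong 21.3
```

```text
time_s: 8.82
position: [0.5052, -0.4082, 0.1667]
tcp_rot: [0.584, -0.583, 0.4, -0.398]
force: [0.0, -0.3, -1.7]
width: 0.226
t 8.82 pos [ 0.5052 -0.4082  0.1667] jaw yaw 21.21 tool y [-0.002   0.0021 -1.    ] w 0.0197 F [ 0.01 -0.27 -1.66] j [-0.8   0.32  1.51  0.    1.31 -1.17]
world turn 0.09 (tool ry =  -0.09 ) other way 179.91
 after turn 0.1 shift tool: [-0.5415  0.0011  0.3199]
 after turn -179.9 shift tool: [ 0.5415 -0.0011 -0.3199]
 shift now: [-0.5419  0.0011  0.319 ]
```

```bash
python3 -m jog '[[-0.015,0,0.009,0,0,0],[-0.03,0,0.0177,0,0,0],[-0.03,0,0.0177,0,0,0],[-0.03,0,0.0177,0,0,0],[-0.03,0,0.0177,0,0,0],[-0.03,0,0.0177,0,0,0],[-0.03,0,0.0177,0,0,0],[-0.03,0,0.0177,0,0,0],[-0.03,0,0.0177,0,0,0],[-0.03,0,0.0177,0,0,0],[-0.03,0,0.0177,0,0,0],[-0.03,0,0.0177,0,0,0],[-0.03,0,0.0177,0,0,0],[-0.03,0,0.0177,0,0,0],[-0.03,0,0.0177,0,0,0],[-0.03,0,0.0177,0,0,0],[-0.03,0,0.0177,0,0,0],[-0.03,0,0.0177,0,0,0],[-0.0165,0,0.009,0,0,0],[0,0,0,0,0,0]]' && python3 -m jog '[[0,0,0,0,0,0],[0,0,0,0,0,0]]' && python3 plan.py jar_oblong 21.3
```

```text
time_s: 11.32
position: [0.6061, 0.2127, 0.1682]
tcp_rot: [-0.584, 0.584, -0.399, 0.399]
force: [-0.0, -0.8, -3.3]
width: 0.228
time_s: 11.58
position: [0.6068, 0.2103, 0.1685]
tcp_rot: [-0.583, 0.583, -0.4, 0.4]
force: [-0.2, -0.6, -2.3]
width: 0.226
t 11.57 pos [0.6068 0.2103 0.1685] jaw yaw 21.17 tool y [-2.e-04 -4.e-04 -1.e+00] w 0.0196 F [-0.24 -0.59 -2.29] j [ 0.21  0.3   1.53 -0.    1.31 -0.16]
world turn 0.13 (tool ry =  -0.13 ) other way 179.87
 after turn 0.1 shift tool: [-0.0022 -0.      0.0006]
 after turn -179.9 shift tool: [ 0.0022  0.     -0.0006]
 shift now: [-0.0022 -0.      0.0006]
```

```bash
python3 -m jog '[[-0.0022,0.01,0.0006,0,0,0],[0,0.02,0,0,0,0],[0,0.02,0,0,0,0],[0,0.02,0,0,0,0],[0,0.012,0,0,0,0],[0,0.005,0,0,0,0],[0,0,0,0,0,0],[0,0,0,0,0,0]]' && python3 plan.py jar_oblong 21.3
python3 - <<'E'
from station import imaging
import cv2,numpy as np
out=[]
for c in ("top","side"):
    a=imaging.get_image(c)["frame"][:,:,::-1]
    a=a[100:240,190:330] if c=="top" else a[190:330,190:330]
    out.append(cv2.resize(a,(400,400),interpolation=cv2.INTER_CUBIC))
cv2.imwrite("pics/p1.png",np.hstack(out))
E
```

```text
time_s: 12.58
position: [0.6073, 0.2139, 0.0826]
tcp_rot: [0.584, -0.583, 0.399, -0.4]
force: [0.6, -0.1, -1.4]
width: 0.224
t 12.57 pos [0.6073 0.2139 0.0826] jaw yaw 21.25 tool y [ 1.7e-03  4.0e-04 -1.0e+00] w 0.0195 F [ 0.56 -0.13 -1.36] j [ 0.22  0.39  1.59  0.    1.16 -0.15]
world turn 0.05 (tool ry =  -0.05 ) other way 179.95
 after turn 0.0 shift tool: [ 0.001  -0.     -0.0013]
 after turn -180.0 shift tool: [-0.001   0.      0.0013]
 shift now: [ 0.001  -0.     -0.0013]
```

View pics/p1.png

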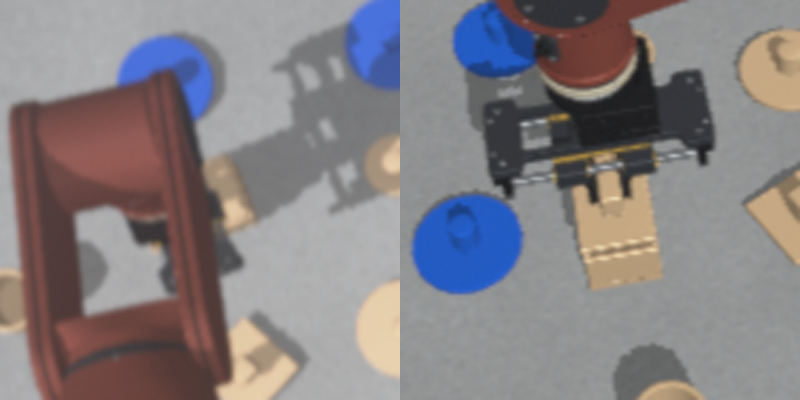

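The side view (right half) shows the oblong lid over its jar at about (615,220), with edges parallel. I lower it.

```bash
python3 -m jog '[[0,0.005,0,0,0,0],[0,0.004,0,0,0,0],[0,0.003,0,0,0,0],[0,0.002,0,0,0,0],[0,0.001,0,0,0,0],[0,0,0,0,0,0],[0,0,0,0,0,0]]' && python3 plan.py && python3 -m jog '[[0,0.001,0,0,0,0],[0,0.0005,0,0,0,0],[0,0.0005,0,0,0,0],[0,0,0,0,0,0]]' ; python3 plan.py
```

```text
time_s: 13.55
position: [0.6067, 0.2137, 0.0667]
tcp_rot: [0.584, -0.584, 0.399, -0.399]
force: [1.2, 0.1, -2.4]
width: 0.23
t 13.55 pos [0.6067 0.2137 0.0667] jaw yaw 21.25 tool y [ 3.e-04  1.e-04 -1.e+00] w 0.02 F [ 1.16  0.07 -2.41] j [ 0.22  0.41  1.6  -0.    1.13 -0.15]
time_s: 14.05
position: [0.6068, 0.2138, 0.0656]
tcp_rot: [0.584, -0.584, 0.399, -0.399]
force: [-2.6, -1.9, 4.7]
width: 0.23
t 14.05 pos [0.6068 0.2138 0.0656] jaw yaw 21.26 tool y [ 5.e-04  1.e-04 -1.e+00] w 0.02 F [-2.65 -1.94  4.67] j [ 0.22  0.41  1.6  -0.    1.13 -0.15]
```

Contact came at the predicted height, so I release and rise.

```bash
python3 -m jog '[[0,0,0,0,0,0],[0,0,0,0,0,0],[0,0,0,0,0,0],[0,0,0,0,0,0]]' 0.06 && python3 -m jog '[[0,-0.005,0,0,0,0],[0,-0.015,0,0,0,0],[0,-0.02,0,0,0,0],[0,-0.025,0,0,0,0],[0,-0.025,0,0,0,0],[0,-0.025,0,0,0,0],[0,0,0,0,0,0],[0,0,0,0,0,0]]'; python3 plan.py lid_square 46.8
```

```text
time_s: 14.55
position: [0.6065, 0.2137, 0.0644]
tcp_rot: [-0.584, 0.584, -0.399, 0.399]
force: [0.3, 0.8, -0.4]
width: 0.6
time_s: 15.55
position: [0.6063, 0.2136, 0.1795]
tcp_rot: [-0.584, 0.584, -0.399, 0.399]
force: [-0.4, 0.9, -1.0]
width: 0.687
t 15.55 pos [0.6063 0.2136 0.1795] jaw yaw 21.25 tool y [-0. -0. -1.] w 0.0598 F [-0.35  0.88 -0.99] j [ 0.22  0.29  1.52 -0.    1.33 -0.15]
world turn 25.55 (tool ry =  -25.55 ) other way 154.45
 after turn 25.5 shift tool: [-0.0908  0.     -0.1514]
 after turn -154.5 shift tool: [ 0.0908 -0.      0.1514]
 shift now: [-0.0166  0.     -0.1758]
```

```bash
python3 -m jog '[[0,0,0,0,-6.5,0],[0,0,0,0,-6.5,0],[0,0,0,0,-6.5,0],[0,0,0,0,-6,0],[-0.013,0,-0.0216,0,0,0],[-0.013,0,-0.0216,0,0,0],[-0.013,0,-0.0216,0,0,0],[-0.013,0,-0.0216,0,0,0],[-0.013,0,-0.0216,0,0,0],[-0.013,0,-0.0216,0,0,0],[-0.013,0,-0.0216,0,0,0],[0,0.02,0,0,0,0],[0,0.02,0,0,0,0],[0,0.02,0,0,0,0],[0,0.02,0,0,0,0],[0,0.01,0,0,0,0],[0,0,0,0,0,0],[0,0,0,0,0,0]]'; python3 plan.py lid_square 46.8
python3 - <<'E'
from station import imaging
import cv2,numpy as np
out=[]
for c in ("top","side"):
    a=imaging.get_image(c)["frame"][:,:,::-1]
    a=a[100:260,190:350] if c=="top" else a[190:330,210:350]
    out.append(cv2.resize(a,(400,400),interpolation=cv2.INTER_CUBIC))
cv2.imwrite("pics/g2.png",np.hstack(out))
E
```

```text
time_s: 17.8
position: [0.4371, 0.166, 0.0901]
tcp_rot: [0.657, -0.657, 0.26, -0.261]
force: [-0.5, 0.1, 0.8]
width: 0.69
t 17.8 pos [0.4371 0.166  0.0901] jaw yaw 46.75 tool y [ 7.e-04  1.e-04 -1.e+00] w 0.06 F [-0.45  0.11  0.81] j [ 0.19 -0.02  2.05 -0.    1.11 -0.62]
world turn 0.05 (tool ry =  -0.05 ) other way 179.95
 after turn 0.1 shift tool: [-0.     -0.     -0.0008]
 after turn -179.9 shift tool: [0.     0.     0.0008]
 shift now: [-0.     -0.     -0.0008]
```

View pics/g2.png

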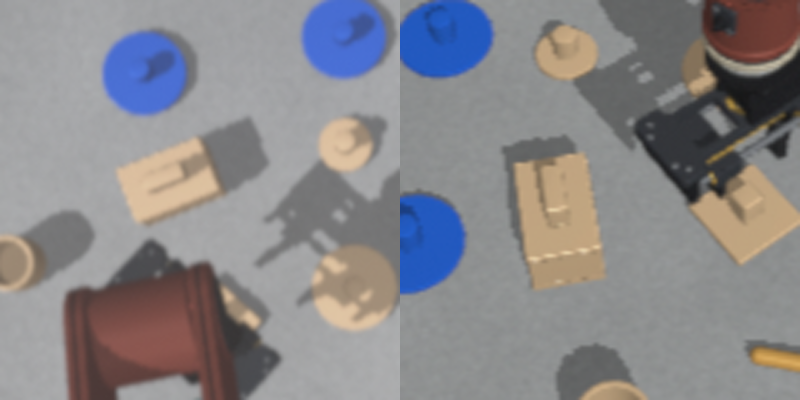

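Both views show the oblong lid seated and in line with its jar (left half (170,180), right half (557,200)). The fingers are above the square knob at right half (745,195). Now I descend and grip.

```bash
python3 -m jog '[[0,0.015,0,0,0,0],[0,0.02,0,0,0,0],[0,0.018,0,0,0,0],[0,0.012,0,0,0,0],[0,0.005,0,0,0,0],[0,0.001,0,0,0,0],[0,0,0,0,0,0],[0,0,0,0,0,0]]' && python3 plan.py lid_square 46.8 && python3 -m jog '[[0,0,0,0,0,0],[0,0,0,0,0,0],[0,0,0,0,0,0],[0,0,0,0,0,0],[0,0,0,0,0,0],[0,0,0,0,0,0]]' 0 ; python3 plan.py
```

```text
time_s: 18.9
position: [0.4372, 0.1661, 0.0191]
tcp_rot: [0.658, -0.657, 0.26, -0.261]
force: [0.4, -0.1, 0.2]
width: 0.687
t 18.9 pos [0.4372 0.1661 0.0191] jaw yaw 46.75 tool y [ 1.2e-03  3.0e-04 -1.0e+00] w 0.0598 F [ 0.38 -0.13  0.15] j [ 0.19  0.11  2.08  0.    0.95 -0.62]
world turn 0.05 (tool ry =  -0.05 ) other way 179.95
 after turn 0.0 shift tool: [-0.0001 -0.     -0.001 ]
 after turn -180.0 shift tool: [0.0001 0.     0.001 ]
 shift now: [-0.0001 -0.     -0.001 ]
time_s: 19.65
position: [0.4364, 0.1657, 0.0185]
tcp_rot: [-0.657, 0.658, -0.261, 0.26]
force: [-0.8, -0.6, 2.1]
width: 0.272
t 19.65 pos [0.4364 0.1657 0.0185] jaw yaw 46.75 tool y [-7.e-04 -3.e-04 -1.e+00] w 0.0237 F [-0.75 -0.6   2.12] j [ 0.19  0.11  2.08 -0.    0.96 -0.62]
```

```bash
python3 -m jog '[[0,-0.01,0,0,0,0],[0,-0.02,0,0,0,0],[0,-0.025,0,0,0,0],[0,-0.025,0,0,0,0],[0,-0.025,0,0,0,0],[0,-0.025,0,0,0,0],[0,-0.02,0,0,0,0],[0,0,0,0,0,0],[0,0,0,0,0,0]]'; python3 plan.py jar_square 48.5
```

```text
time_s: 20.78
position: [0.4362, 0.1658, 0.1678]
tcp_rot: [-0.657, 0.657, -0.261, 0.26]
force: [-0.2, 0.1, -1.8]
width: 0.272
t 20.77 pos [0.4362 0.1658 0.1678] jaw yaw 46.75 tool y [-9.e-04 -1.e-04 -1.e+00] w 0.0237 F [-0.2   0.11 -1.85] j [ 0.19 -0.12  1.98  0.    1.28 -0.62]
world turn 1.75 (tool ry =  -1.75 ) other way 178.25
 after turn 1.8 shift tool: [ 3.87e-01 -1.00e-04 -1.60e-01]
 after turn -178.2 shift tool: [-3.87e-01  1.00e-04  1.60e-01]
 shift now: [ 3.917e-01 -1.000e-04 -1.481e-01]
```

```bash
python3 -m jog '[[0,0,0,0,-1.75,0],[0.014,0,-0.006,0,0,0],[0.0276,0,-0.0114,0,0,0],[0.0276,0,-0.0114,0,0,0],[0.0276,0,-0.0114,0,0,0],[0.0276,0,-0.0114,0,0,0],[0.0276,0,-0.0114,0,0,0],[0.0276,0,-0.0114,0,0,0],[0.0276,0,-0.0114,0,0,0],[0.0276,0,-0.0114,0,0,0],[0.0276,0,-0.0114,0,0,0],[0.0276,0,-0.0114,0,0,0],[0.0276,0,-0.0114,0,0,0],[0.0276,0,-0.0114,0,0,0],[0.0276,0,-0.0114,0,0,0],[0.014,0,-0.006,0,0,0],[0,0,0,0,0,0],[0,0,0,0,0,0],[0,0,0,0,0,0]]'; python3 plan.py jar_square 48.5
```

```text
time_s: 23.15
position: [0.62, -0.2093, 0.1686]
tcp_rot: [0.661, -0.661, 0.25, -0.25]
force: [-0.1, 0.2, -3.0]
width: 0.274
t 23.15 pos [ 0.62   -0.2093  0.1686] jaw yaw 48.56 tool y [-3.e-04  3.e-04 -1.e+00] w 0.0238 F [-0.05  0.23 -2.96] j [-0.45  0.33  1.5   0.    1.32 -1.29]
world turn -0.06 (tool ry =  0.06 ) other way -179.94
 after turn -0.1 shift tool: [ 0.0007 -0.     -0.0008]
 after turn 179.9 shift tool: [-0.0007  0.      0.0008]
 shift now: [ 0.0007 -0.     -0.0008]
```

```bash
python3 -m jog '[[0.0007,0.01,-0.0008,0,0,0],[0,0.02,0,0,0,0],[0,0.02,0,0,0,0],[0,0.015,0,0,0,0],[0,0.007,0,0,0,0],[0,0.003,0,0,0,0],[0,0,0,0,0,0],[0,0,0,0,0,0]]' && python3 plan.py jar_square 48.5
python3 - <<'E'
from station import imaging
import cv2,numpy as np
out=[]
for c in ("top","side"):
    a=imaging.get_image(c)["frame"][:,:,::-1]
    a=a[90:250,320:480] if c=="top" else a[80:220,220:360]
    out.append(cv2.resize(a,(400,400),interpolation=cv2.INTER_CUBIC))
cv2.imwrite("pics/p2.png",np.hstack(out))
E
```

```text
time_s: 24.15
position: [0.6208, -0.2117, 0.0944]
tcp_rot: [-0.661, 0.661, -0.25, 0.251]
force: [-0.0, 0.3, -2.9]
width: 0.271
t 24.15 pos [ 0.6208 -0.2117  0.0944] jaw yaw 48.5 tool y [ 1.3e-03 -7.0e-04 -1.0e+00] w 0.0235 F [-0.02  0.3  -2.92] j [-0.45  0.4   1.55 -0.    1.19 -1.3 ]
world turn 0.0 (tool ry =  -0.0 ) other way 180.0
 after turn 0.0 shift tool: [-0.0015 -0.      0.0005]
 after turn -180.0 shift tool: [ 0.0015  0.     -0.0005]
 shift now: [-0.0015 -0.      0.0005]
```

View pics/p2.png

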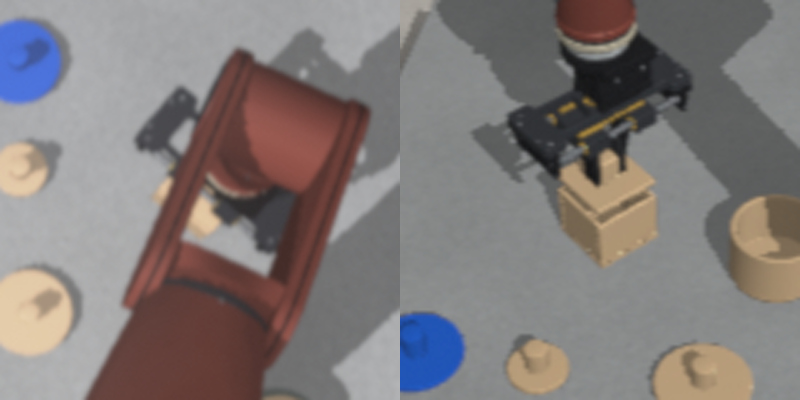

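The square lid is squarely over its jar (right half, about (607,200)). I lower from 0.0944 to about 0.078.

```bash
python3 -m jog '[[0,0.005,0,0,0,0],[0,0.004,0,0,0,0],[0,0.003,0,0,0,0],[0,0.002,0,0,0,0],[0,0.001,0,0,0,0],[0,0,0,0,0,0],[0,0,0,0,0,0]]' && python3 plan.py && python3 -m jog '[[0,0.0008,0,0,0,0],[0,0.0005,0,0,0,0],[0,0.0005,0,0,0,0],[0,0,0,0,0,0]]' ; python3 plan.py
```

```text
time_s: 25.12
position: [0.6203, -0.2115, 0.0787]
tcp_rot: [-0.661, 0.661, -0.25, 0.251]
force: [-0.1, 0.6, -2.4]
width: 0.271
t 25.12 pos [ 0.6203 -0.2115  0.0787] jaw yaw 48.5 tool y [ 2.e-04 -1.e-04 -1.e+00] w 0.0235 F [-0.07  0.58 -2.38] j [-0.45  0.42  1.56 -0.    1.16 -1.3 ]
time_s: 25.62
position: [0.6203, -0.2115, 0.0775]
tcp_rot: [-0.661, 0.661, -0.25, 0.251]
force: [-3.7, 1.4, 4.1]
width: 0.276
t 25.62 pos [ 0.6203 -0.2115  0.0775] jaw yaw 48.5 tool y [ 2.e-04 -2.e-04 -1.e+00] w 0.024 F [-3.66  1.43  4.14] j [-0.45  0.42  1.56 -0.    1.16 -1.3 ]
```

```bash
python3 -m jog '[[0,0,0,0,0,0],[0,0,0,0,0,0],[0,0,0,0,0,0],[0,0,0,0,0,0]]' 0.06 && python3 -m jog '[[0,-0.005,0,0,0,0],[0,-0.015,0,0,0,0],[0,-0.02,0,0,0,0],[0,-0.025,0,0,0,0],[0,-0.025,0,0,0,0],[0,-0.02,0,0,0,0],[0,0,0,0,0,0],[0,0,0,0,0,0]]'; python3 plan.py lid_large
```

```text
time_s: 26.12
position: [0.6202, -0.2114, 0.0765]
tcp_rot: [0.661, -0.661, 0.251, -0.25]
force: [0.1, 0.7, -0.3]
width: 0.634
time_s: 27.12
position: [0.6198, -0.2112, 0.1861]
tcp_rot: [0.661, -0.661, 0.251, -0.25]
force: [0.3, -0.4, -0.4]
width: 0.687
t 27.12 pos [ 0.6198 -0.2112  0.1861] jaw yaw 48.5 tool y [-9.e-04  4.e-04 -1.e+00] w 0.0598 F [ 0.29 -0.38 -0.41] j [-0.45  0.32  1.48  0.    1.35 -1.3 ]
 shift now: [-2.447e-01  2.000e-04  6.070e-02]
```

```bash
python3 -m jog '[[-0.0145,0,0.0037,0,0,0],[-0.023,0,0.0057,0,0,0],[-0.023,0,0.0057,0,0,0],[-0.023,0,0.0057,0,0,0],[-0.023,0,0.0057,0,0,0],[-0.023,0,0.0057,0,0,0],[-0.023,0,0.0057,0,0,0],[-0.023,0,0.0057,0,0,0],[-0.023,0,0.0057,0,0,0],[-0.023,0,0.0057,0,0,0],[-0.023,0,0.0057,0,0,0],[0,0.02,0,0,0,0],[0,0.025,0,0,0,0],[0,0.025,0,0,0,0],[0,0.02,0,0,0,0],[0,0.01,0,0,0,0],[0,0,0,0,0,0],[0,0,0,0,0,0]]'; python3 plan.py lid_large
python3 - <<'E'
from station import imaging
import cv2,numpy as np
out=[]
for c in ("top","side"):
    a=imaging.get_image(c)["frame"][:,:,::-1]
    a=a[130:290,260:420] if c=="top" else a[110:270,230:390]
    out.append(cv2.resize(a,(400,400),interpolation=cv2.INTER_CUBIC))
cv2.imwrite("pics/g3.png",np.hstack(out))
E
```

```text
time_s: 29.38
position: [0.4779, -0.0039, 0.0876]
tcp_rot: [0.661, -0.661, 0.25, -0.251]
force: [0.1, 0.0, -0.1]
width: 0.684
t 29.38 pos [ 0.4779 -0.0039  0.0876] jaw yaw 48.5 tool y [ 1.4e-03 -2.0e-04 -1.0e+00] w 0.0595 F [ 0.1   0.05 -0.1 ] j [-0.17  0.01  2.02 -0.    1.1  -1.02]
 shift now: [-0.0011 -0.     -0.0005]
```

View pics/g3.png

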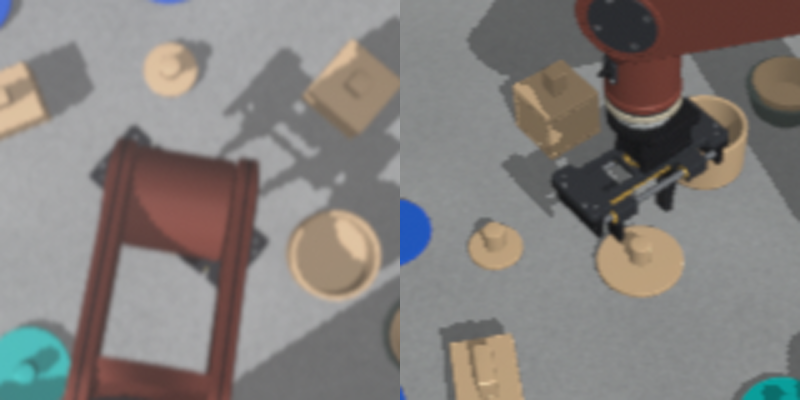

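The square lid is seated ((355,85) left, (555,105) right). The open fingers are over the large tan lid's knob at right half (640,250), so I descend.

```bash
python3 -m jog '[[-0.0005,0.015,0,0,0,0],[0,0.02,0,0,0,0],[0,0.017,0,0,0,0],[0,0.011,0,0,0,0],[0,0.004,0,0,0,0],[0,0.001,0,0,0,0],[0,0,0,0,0,0],[0,0,0,0,0,0]]' && python3 plan.py lid_large && python3 -m jog '[[0,0,0,0,0,0],[0,0,0,0,0,0],[0,0,0,0,0,0],[0,0,0,0,0,0],[0,0,0,0,0,0],[0,0,0,0,0,0]]' 0 ; python3 plan.py; python3 -m jog '[[0,-0.01,0,0,0,0],[0,-0.02,0,0,0,0],[0,-0.025,0,0,0,0],[0,-0.025,0,0,0,0],[0,-0.025,0,0,0,0],[0,-0.025,0,0,0,0],[0,-0.02,0,0,0,0],[0,0,0,0,0,0],[0,0,0,0,0,0]]'; python3 plan.py jar_large
```

```text
time_s: 30.48
position: [0.4774, -0.0037, 0.0193]
tcp_rot: [0.661, -0.661, 0.25, -0.251]
force: [0.4, 0.4, -0.9]
width: 0.69
t 30.48 pos [ 0.4774 -0.0037  0.0193] jaw yaw 48.5 tool y [ 1.1e-03 -1.0e-04 -1.0e+00] w 0.0601 F [ 0.4   0.4  -0.92] j [-0.17  0.13  2.06  0.    0.96 -1.02]
 shift now: [-0.0005 -0.     -0.0004]
time_s: 31.22
position: [0.4769, -0.0037, 0.0187]
tcp_rot: [-0.661, 0.661, -0.251, 0.25]
force: [-0.3, 0.2, 1.4]
width: 0.29
t 31.23 pos [ 0.4769 -0.0037  0.0187] jaw yaw 48.5 tool y [-1.e-04 -0.e+00 -1.e+00] w 0.0252 F [-0.26  0.18  1.42] j [-0.17  0.13  2.06 -0.    0.96 -1.02]
time_s: 32.35
position: [0.4764, -0.0035, 0.168]
tcp_rot: [-0.661, 0.661, -0.251, 0.25]
force: [0.2, -0.3, -2.5]
width: 0.289
t 32.35 pos [ 0.4764 -0.0035  0.168 ] jaw yaw 48.5 tool y [-1.1e-03  3.0e-04 -1.0e+00] w 0.0252 F [ 0.2  -0.28 -2.53] j [-0.17 -0.09  1.96  0.    1.28 -1.02]
 shift now: [ 0.0803  0.     -0.1687]
```

```bash
python3 -m jog '[[0.005,0,-0.0105,0,0,0],[0.01,0,-0.0211,0,0,0],[0.01,0,-0.0211,0,0,0],[0.01,0,-0.0211,0,0,0],[0.01,0,-0.0211,0,0,0],[0.01,0,-0.0211,0,0,0],[0.01,0,-0.0211,0,0,0],[0.01,0,-0.0211,0,0,0],[0.005,0,-0.0105,0,0,0],[0,0.01,0,0,0,0],[0,0.02,0,0,0,0],[0,0.02,0,0,0,0],[0,0.014,0,0,0,0],[0,0.005,0,0,0,0],[0,0,0,0,0,0],[0,0,0,0,0,0]]' && python3 plan.py jar_large
python3 - <<'E'
from station import imaging
import cv2,numpy as np
out=[]
for c in ("top","side"):
    a=imaging.get_image(c)["frame"][:,:,::-1]
    a=a[150:310,320:480] if c=="top" else a[90:230,290:430]
    out.append(cv2.resize(a,(400,400),interpolation=cv2.INTER_CUBIC))
cv2.imwrite("pics/p3.png",np.hstack(out))
E
```

```text
time_s: 34.35
position: [0.4257, -0.1833, 0.1005]
tcp_rot: [-0.661, 0.661, -0.25, 0.251]
force: [0.4, 0.3, -1.7]
width: 0.292
t 34.35 pos [ 0.4257 -0.1833  0.1005] jaw yaw 48.51 tool y [ 1.1e-03 -7.0e-04 -1.0e+00] w 0.0254 F [ 0.42  0.33 -1.71] j [-0.58 -0.04  2.05  0.    1.13 -1.42]
 shift now: [-0.0009 -0.     -0.0004]
```

View pics/p3.png

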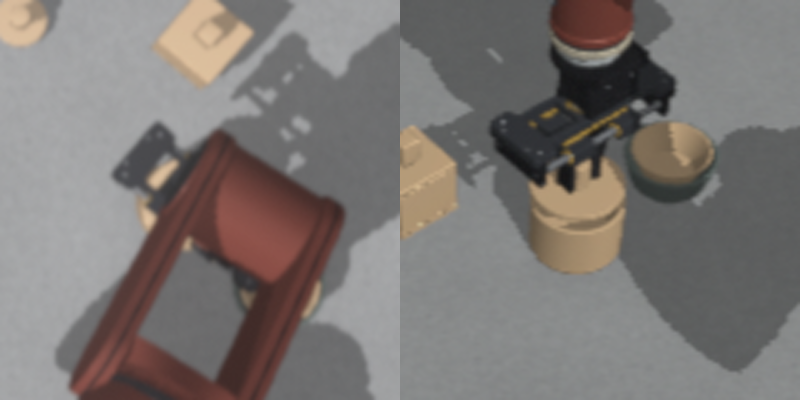

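The large lid is centred over its jar (right half (577,190)), and the gripper body is well above the bowls. I lower it.

```bash
python3 -m jog '[[0,0.005,0,0,0,0],[0,0.005,0,0,0,0],[0,0.004,0,0,0,0],[0,0.002,0,0,0,0],[0,0.001,0,0,0,0],[0,0,0,0,0,0],[0,0,0,0,0,0]]' && python3 plan.py && python3 -m jog '[[0,0.0008,0,0,0,0],[0,0.0005,0,0,0,0],[0,0.0005,0,0,0,0],[0,0,0,0,0,0]]' ; python3 plan.py
```

```text
time_s: 35.33
position: [0.4252, -0.1831, 0.0829]
tcp_rot: [-0.661, 0.661, -0.25, 0.251]
force: [0.2, 0.6, -1.9]
width: 0.288
t 35.33 pos [ 0.4252 -0.1831  0.0829] jaw yaw 48.5 tool y [ 3.e-04 -2.e-04 -1.e+00] w 0.0251 F [ 0.23  0.62 -1.92] j [-0.58 -0.02  2.06 -0.    1.1  -1.42]
time_s: 35.83
position: [0.4252, -0.183, 0.0817]
tcp_rot: [-0.661, 0.661, -0.25, 0.25]
force: [-2.4, 1.3, 5.8]
width: 0.291
t 35.83 pos [ 0.4252 -0.183   0.0817] jaw yaw 48.51 tool y [-1.e-04 -0.e+00 -1.e+00] w 0.0254 F [-2.44  1.26  5.81] j [-0.58 -0.01  2.06 -0.    1.09 -1.42]
```

```bash
python3 -m jog '[[0,0,0,0,0,0],[0,0,0,0,0,0],[0,0,0,0,0,0],[0,0,0,0,0,0]]' 0.06 && python3 -m jog '[[0,-0.005,0,0,0,0],[0,-0.015,0,0,0,0],[0,-0.02,0,0,0,0],[0,-0.025,0,0,0,0],[0,-0.025,0,0,0,0],[0,-0.02,0,0,0,0],[0,0,0,0,0,0],[0,0,0,0,0,0]]'; python3 plan.py lid_small
```

```text
time_s: 36.33
position: [0.4251, -0.183, 0.0809]
tcp_rot: [0.661, -0.661, 0.251, -0.251]
force: [-0.4, 0.1, -0.5]
width: 0.643
time_s: 37.33
position: [0.4248, -0.1828, 0.1907]
tcp_rot: [0.661, -0.661, 0.251, -0.25]
force: [1.1, 0.1, -0.5]
width: 0.69
t 37.33 pos [ 0.4248 -0.1828  0.1907] jaw yaw 48.5 tool y [-2.e-04  1.e-04 -1.e+00] w 0.06 F [ 1.06  0.13 -0.46] j [-0.58 -0.15  1.97  0.    1.32 -1.42]
 shift now: [ 0.0449 -0.      0.2912]
```

```bash
python3 -m jog '[[0.002,0,0.012,0,0,0],[0.0037,0,0.0243,0,0,0],[0.0037,0,0.0243,0,0,0],[0.0037,0,0.0243,0,0,0],[0.0037,0,0.0243,0,0,0],[0.0037,0,0.0243,0,0,0],[0.0037,0,0.0243,0,0,0],[0.0037,0,0.0243,0,0,0],[0.0037,0,0.0243,0,0,0],[0.0037,0,0.0243,0,0,0],[0.0037,0,0.0243,0,0,0],[0.0037,0,0.0243,0,0,0],[0.002,0,0.012,0,0,0],[0,0.02,0,0,0,0],[0,0.025,0,0,0,0],[0,0.025,0,0,0,0],[0,0.02,0,0,0,0],[0,0.01,0,0,0,0],[0,0,0,0,0,0],[0,0,0,0,0,0]]'; python3 plan.py lid_small
python3 - <<'E'
from station import imaging
import cv2,numpy as np
out=[]
for c in ("top","side"):
    a=imaging.get_image(c)["frame"][:,:,::-1]
    a=a[90:250,260:420] if c=="top" else a[130:270,190:330]
    out.append(cv2.resize(a,(400,400),interpolation=cv2.INTER_CUBIC))
cv2.imwrite("pics/g4.png",np.hstack(out))
E
```

```text
time_s: 39.83
position: [0.6523, 0.0054, 0.092]
tcp_rot: [0.661, -0.661, 0.25, -0.251]
force: [0.2, -0.4, -0.2]
width: 0.687
t 39.83 pos [0.6523 0.0054 0.092 ] jaw yaw 48.5 tool y [ 1.7e-03 -2.0e-04 -1.0e+00] w 0.0598 F [ 0.21 -0.38 -0.15] j [-0.11  0.4   1.56 -0.    1.18 -0.96]
 shift now: [-0.0007 -0.     -0.0005]
```

View pics/g4.png

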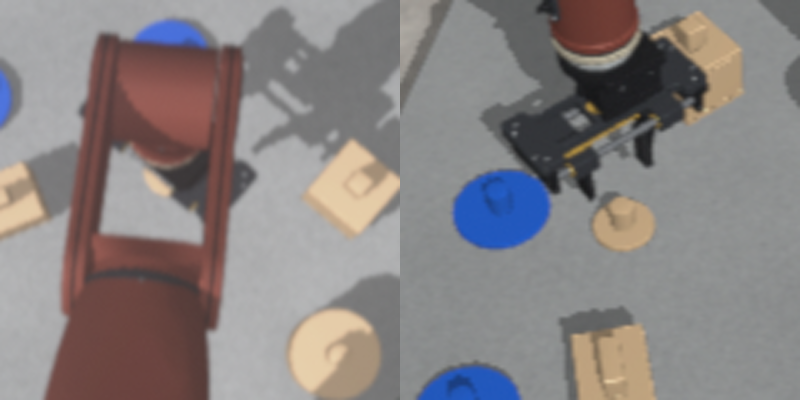

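The large lid is seated (left half (335,352)). The fingers are above the small lid's knob (right half (622,210)), so I descend and grip.

```bash
python3 -m jog '[[0,0.015,0,0,0,0],[0,0.02,0,0,0,0],[0,0.018,0,0,0,0],[0,0.013,0,0,0,0],[0,0.005,0,0,0,0],[0,0.0015,0,0,0,0],[0,0,0,0,0,0],[0,0,0,0,0,0]]' && python3 plan.py lid_small && python3 -m jog '[[0,0,0,0,0,0],[0,0,0,0,0,0],[0,0,0,0,0,0],[0,0,0,0,0,0],[0,0,0,0,0,0],[0,0,0,0,0,0]]' 0 ; python3 plan.py; python3 -m jog '[[0,-0.01,0,0,0,0],[0,-0.02,0,0,0,0],[0,-0.025,0,0,0,0],[0,-0.025,0,0,0,0],[0,-0.025,0,0,0,0],[0,-0.025,0,0,0,0],[0,-0.02,0,0,0,0],[0,0,0,0,0,0],[0,0,0,0,0,0]]'; python3 plan.py jar_small
```

```text
time_s: 40.92
position: [0.6522, 0.0055, 0.0193]
tcp_rot: [0.661, -0.661, 0.25, -0.251]
force: [-0.2, 0.6, 0.5]
width: 0.689
t 40.92 pos [0.6522 0.0055 0.0193] jaw yaw 48.5 tool y [ 1.4e-03 -1.0e-04 -1.0e+00] w 0.0599 F [-0.18  0.56  0.46] j [-0.11  0.49  1.59  0.    1.06 -0.96]
 shift now: [-0.0005 -0.     -0.0005]
time_s: 41.68
position: [0.6515, 0.0055, 0.0184]
tcp_rot: [-0.661, 0.661, -0.251, 0.25]
force: [-0.0, -1.0, -0.3]
width: 0.293
t 41.67 pos [0.6515 0.0055 0.0184] jaw yaw 48.5 tool y [-1.e-04 -0.e+00 -1.e+00] w 0.0255 F [-0.05 -0.98 -0.32] j [-0.11  0.49  1.59 -0.    1.06 -0.96]
time_s: 42.8
position: [0.6511, 0.0056, 0.1677]
tcp_rot: [-0.661, 0.661, -0.251, 0.25]
force: [0.4, 0.2, -1.1]
width: 0.29
t 42.8 pos [0.6511 0.0056 0.1677] jaw yaw 48.5 tool y [-1.1e-03  1.0e-04 -1.0e+00] w 0.0253 F [ 0.4   0.18 -1.06] j [-0.11  0.32  1.51  0.    1.31 -0.96]
 shift now: [-3.701e-01  2.000e-04  2.074e-01]
```

```bash
python3 -m jog '[[-0.0123,0,0.0069,0,0,0],[-0.0247,0,0.0138,0,0,0],[-0.0247,0,0.0138,0,0,0],[-0.0247,0,0.0138,0,0,0],[-0.0247,0,0.0138,0,0,0],[-0.0247,0,0.0138,0,0,0],[-0.0247,0,0.0138,0,0,0],[-0.0247,0,0.0138,0,0,0],[-0.0247,0,0.0138,0,0,0],[-0.0247,0,0.0138,0,0,0],[-0.0247,0,0.0138,0,0,0],[-0.0247,0,0.0138,0,0,0],[-0.0247,0,0.0138,0,0,0],[-0.0247,0,0.0138,0,0,0],[-0.0247,0,0.0138,0,0,0],[-0.0123,0,0.0069,0,0,0],[0,0,0,0,0,0],[0,0,0,0,0,0]]' && python3 plan.py jar_small && python3 -m jog '[[0,0.01,0,0,0,0],[0,0.02,0,0,0,0],[0,0.02,0,0,0,0],[0,0.015,0,0,0,0],[0,0.007,0,0,0,0],[0,0.002,0,0,0,0],[0,0,0,0,0,0],[0,0,0,0,0,0]]' && python3 plan.py jar_small
python3 - <<'E'
from station import imaging
import cv2,numpy as np
out=[]
for c in ("top","side"):
    a=imaging.get_image(c)["frame"][:,:,::-1]
    a=a[130:290,120:280] if c=="top" else a[250:390,210:350]
    out.append(cv2.resize(a,(400,400),interpolation=cv2.INTER_CUBIC))
cv2.imwrite("pics/p4.png",np.hstack(out))
E
```

```text
time_s: 45.05
position: [0.5114, 0.4053, 0.1681]
tcp_rot: [-0.661, 0.661, -0.251, 0.251]
force: [0.8, -0.3, -0.9]
width: 0.288
t 45.05 pos [0.5114 0.4053 0.1681] jaw yaw 48.48 tool y [-3.e-04 -7.e-04 -1.e+00] w 0.025 F [ 0.84 -0.31 -0.86] j [ 0.55  0.33  1.5  -0.    1.31 -0.3 ]
 shift now: [-0.0007 -0.      0.0006]
time_s: 46.05
position: [0.5118, 0.4064, 0.0954]
tcp_rot: [0.662, -0.661, 0.25, -0.251]
force: [-0.4, -0.5, -1.3]
width: 0.288
t 46.05 pos [0.5118 0.4064 0.0954] jaw yaw 48.51 tool y [ 1.3e-03  8.0e-04 -1.0e+00] w 0.0251 F [-0.44 -0.51 -1.26] j [ 0.55  0.4   1.55  0.    1.19 -0.3 ]
 shift now: [-0.0003 -0.     -0.0005]
```

View pics/p4.png

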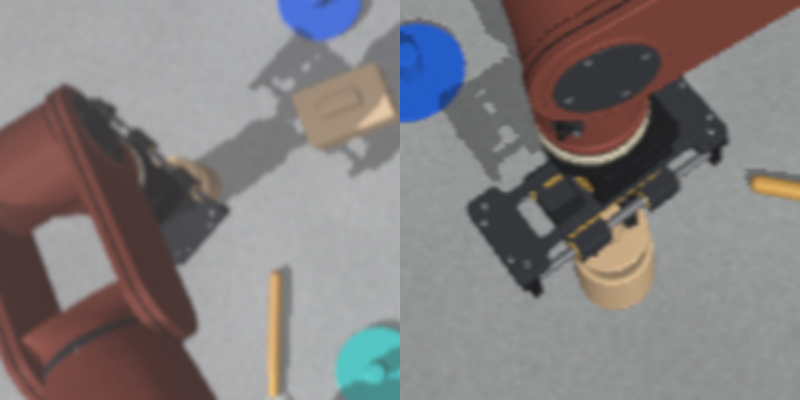

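The small lid is over its jar (right half (612,265)). I lower 0.0954 → 0.0735.

```bash
python3 -m jog '[[0,0.006,0,0,0,0],[0,0.006,0,0,0,0],[0,0.004,0,0,0,0],[0,0.002,0,0,0,0],[0,0.002,0,0,0,0],[0,0,0,0,0,0],[0,0,0,0,0,0]]' && python3 plan.py && python3 -m jog '[[0,0.0008,0,0,0,0],[0,0.0005,0,0,0,0],[0,0.0005,0,0,0,0],[0,0,0,0,0,0]]' ; python3 plan.py
```

```text
time_s: 47.02
position: [0.5114, 0.4061, 0.0746]
tcp_rot: [0.661, -0.661, 0.25, -0.251]
force: [-0.1, 0.2, -0.9]
width: 0.292
t 47.02 pos [0.5114 0.4061 0.0746] jaw yaw 48.5 tool y [ 3.e-04  2.e-04 -1.e+00] w 0.0254 F [-0.05  0.15 -0.86] j [ 0.55  0.42  1.57 -0.    1.15 -0.3 ]
time_s: 47.52
position: [0.5115, 0.4061, 0.0734]
tcp_rot: [0.661, -0.661, 0.25, -0.251]
force: [-1.8, -2.6, 5.1]
width: 0.291
t 47.52 pos [0.5115 0.4061 0.0734] jaw yaw 48.5 tool y [ 3.e-04  2.e-04 -1.e+00] w 0.0253 F [-1.81 -2.59  5.12] j [ 0.55  0.42  1.57 -0.    1.15 -0.3 ]
```

```bash
python3 -m jog '[[0,0,0,0,0,0],[0,0,0,0,0,0],[0,0,0,0,0,0],[0,0,0,0,0,0]]' 0.06 && python3 -m jog '[[0,-0.005,0,0,0,0],[0,-0.015,0,0,0,0],[0,-0.02,0,0,0,0],[0,-0.025,0,0,0,0],[0,-0.025,0,0,0,0],[0,-0.025,0,0,0,0],[0,-0.025,0,0,0,0],[-0.015,0,-0.012,0,0,0],[-0.02,0,-0.015,0,0,0],[-0.02,0,-0.015,0,0,0],[-0.02,0,-0.015,0,0,0],[-0.02,0,-0.015,0,0,0],[-0.02,0,-0.01,0,0,0],[0,0,0,0,0,0],[0,0,0,0,0,0]]'; python3 plan.py
python3 - <<'E'
from station import imaging
import cv2,numpy as np
for c in ("top","side"):
    d=imaging.get_image(c); np.savez(c+"1.npz",**d); cv2.imwrite(f"pics/e{c}.png",d["frame"][:,:,::-1])
E
```

```text
time_s: 48.02
position: [0.5113, 0.406, 0.0724]
tcp_rot: [-0.661, 0.661, -0.251, 0.25]
force: [-0.4, -0.3, 0.5]
width: 0.644
time_s: 49.9
position: [0.3714, 0.421, 0.2133]
tcp_rot: [0.662, -0.661, 0.25, -0.251]
force: [0.2, 0.6, -1.0]
width: 0.69
t 49.9 pos [0.3714 0.421  0.2133] jaw yaw 48.52 tool y [ 1.2e-03  5.0e-04 -1.0e+00] w 0.0601 F [ 0.23  0.59 -0.96] j [ 0.71  0.07  1.71 -0.    1.36 -0.14]
```

View pics/etop.png

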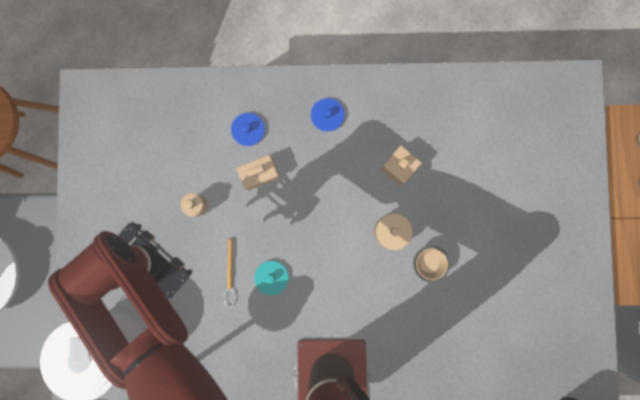

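View pics/eside.png

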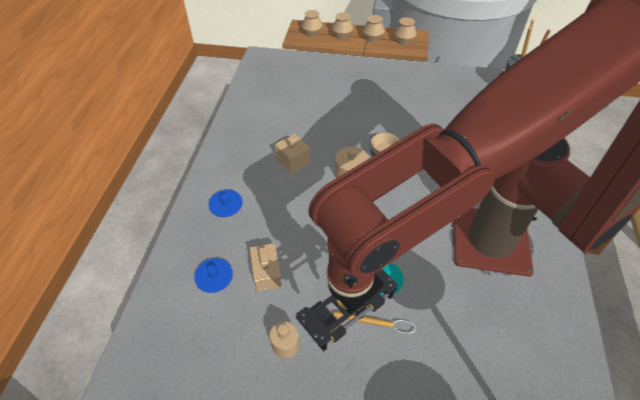

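All four jars in the top view now carry lids: (193,204), (258,172), (402,163) and (394,231). I check how they sit from the depth.

Run:
```python
from h import *
J=dict(jar_small=(.5132,.4066,.062,45),jar_large=(.4265,-.183,.07,65),jar_square=(.6222,-.2104,.066,70),jar_oblong=(.6085,.2132,.054,75))
d=dict(np.load("top1.npz")); W=cloud(d); z=W[...,2]
for k,(x,y,h,r) in J.items():
    near=np.hypot(W[...,0]-x,W[...,1]-y)<r/1000
    q=W[near&(z>h+.002)&(z<h+.014)]; kn=W[near&(z>h+.025)&(z<h+.045)]
    A=np.c_[q[:,:2],np.ones(len(q))]; c=np.linalg.lstsq(A,q[:,2],rcond=None)[0]
    b=cv2.minAreaRect(q[:,:2].astype(np.float32)*1000)
    print(k,"plate h above rim",round(np.median(q[:,2])-h,4),"tilt",np.round(c[:2],3),"plate",np.round(b[0],1),np.round(b[1],1),round(b[2],1),"jar0",x,y,"knob",np.round(np.median(kn,0),4))
```

```text
jar_small plate h above rim 0.0088 tilt [ 0.014 -0.002] plate [513.7 405.8] [63.  64.9] 87.2 jar0 0.5132 0.4066 knob [0.515  0.4037 0.1001]
jar_large plate h above rim 0.0079 tilt [ 0.005 -0.001] plate [ 428.2 -181.1] [103.3 101.2] 1.0 jar0 0.4265 -0.183 knob [ 0.4286 -0.1811  0.1078]
jar_square plate h above rim 0.008 tilt [-0.    0.01] plate [ 622.8 -210.2] [80.2 81.5] 48.0 jar0 0.6222 -0.2104 knob [ 0.6223 -0.2088  0.1035]
jar_oblong plate h above rim 0.0084 tilt [-0.001  0.004] plate [608.4 214.8] [ 69.6 108.7] 21.4 jar0 0.6085 0.2132 knob [0.6081 0.2151 0.0913]
```

```bash
python3 -c "
from station import ticket,bot
print(ticket.job_done()); print(bot.state()['time_s'])"
```

```text
the job is handed in; nothing more can be done
None
the job is handed in; nothing more can be done
```

I put the oblong, square, large and small lids on their own jars and handed the job in at about 50 s of the 109 s allowed. The hand-in gives no verdict.

**How they were set down:** each lid was gripped by its knob and lowered until light contact was felt, about 4–6 N upward at the expected height. It was then released.

**Last checks, by depth from the top camera:**
- **Seating:** the plates sit 7.9–8.8 mm above the rims (8 mm is nominal), with tilt of 0.014 rad or less.
- **Centring:** the lids are within about 3 mm of where the jar mouths were measured at the start.
- **Alignment:** the square and oblong lids are within about 1° of their jars' sides.
- **Left alone:** in the final top picture the bowls, loop tool and the blue and turquoise look-alikes appear where they began. I judged that by eye and did not measure it.

**Disagreements:** the two cameras differed by about 4 mm in x, so I used the average. The final check rests on the top camera only, because the arm partly blocked the side view. No check failed.

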